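# Stamp a bookmark and hold the tray out

### The job

Stamp the brass bookmark: with the tray home, press the press's side lever all the way down to its stop, then let go so that it springs back up. Then pull the sprung tray out by its upright handle until the lug on the tray's edge away from the lever is level with the steel marker on the base, and finish while still holding the handle with the tray there, so that I can lift the bookmark out. Leave everything else on the table where it is.

Things in the scene. Friction and masses are not known exactly. Their poses are not given: they have to be found in the camera images.
- press: Bookmark stamping press, dark iron, heavy and fixed to the table. Origin on the table under the ram; its own -x is the front (roughly towards the robot), +y its left side as seen from the robot, z up. Base plate 18 thick, 140 wide (y), from x -130 to +105; a head 60 wide (y -30 to +30), 90 to 160 high, reaches from x = -30 to +90 over the tray on a rear column. All mm, in this frame; the marker and the ways of tray and lever are parallel to these axes.
- lever (a joint): Angle (rad) of the sprung stamping lever on the press's right side (-y): 0 = up at rest (bar leans 25 degrees above level), 0.7 = down at its stop (15 degrees below level). It turns about the press's x axis through lever_pivot, its end moving down and slightly outward. A spring brings it back up when released; pressing at the grip takes 3 N at the top, 11 N at the stop. The ram moves down with it.
- lever_pivot (a point): Point on the lever's pivot axis: x 0, y -38, z 130 mm in the press frame.
- lever_grip: Wooden cross grip at the lever's end: a round bar 22 dia, 64 long, lying along the press's x axis; origin at its centre, 110 mm from lever_pivot. Pressed down from above, e.g. with shut fingers. It moves with the lever.
- tray (a joint): Travel (m) of the steel tray with the brass bookmark: 0 = home inside the press, grows as the tray is pulled out towards the press's front (press -x), end stop at 0.09. A spring pulls it home: 3.2 N at home rising by 0.8 N per cm (about 7 to 9 N at the mark); it goes home if let go.
- tray_handle: Upright wooden block handle standing on the tray's front end, 16 (press x) x 26 (press y) x 50 high; origin at the centre of its underside, 34 mm above the table on the tray's top, on the press's middle line, 88 mm in front of the press's origin when home. It moves with the tray. Its sides (press y) are free for fingers; nothing within 50 mm behind it above the tray's top.
- handle_mid (a point): Point at the middle of the tray handle, 62 mm above the table: a good grasp point, from above.
- tray_index (a point): Outer end, at the top, of the thin steel lug (4 mm in x) on the tray's left (+y) edge, 34 mm above the table, 35 mm in front of the press's origin when home. It moves with the tray, along press x.
- mark (a point): Inner end, at the top, of the steel marker: a thin upright blade (4 mm in press x, 14 wide, top 34 mm above the table) on a small foot on the press base's left edge, 2 mm outside the lug's path. Fixed; its place along the base differs from run to run, 45 to 70 mm ahead of the lug's home place. Its axes are the press's.
- hourglass_mid (a point): Loose tall sand-glass with steel end discs, 70 dia x 130 high; point at its centre. Bystander, stands near the press, behind it to the left.
- small_timer_mid (a point): Loose small sand-glass with pale wooden end discs, 52 dia x 85 high; point at its centre. Bystander, to the left.
- candle: Loose low white ceramic candle bowl, 88 dia x 40 high, origin at the centre of its underside. Bystander, near the press's front right corner.
- spectacles: Loose black-framed spectacles, about 125 wide x 130 long x 42 high, side arms opened; origin on the table midway under the lenses, arms reach to its +x. Bystander, just left of the press.
- mug: Loose white mug, 80 dia x 90 high, handle at its +y; origin at the centre of its underside. Bystander, to the left.
- book: Loose closed cloth-bound book, 200 x 139 x 28, origin at the centre of its underside. Bystander, to the right.
- remote: Loose black remote control, 160 x 42 x 18, origin at the centre of its underside. Bystander, to the right.

How it is judged:
On the way, in this order (a step that is already met when the one before it is completed fails the run):
1. the lever is pressed down to its stop while the tray is home (value of joint lever above 0.64 rad and value of joint tray below 0.006 m), for 0.1 s.
2. the lever is let go and has sprung back up (value of joint lever below 0.06 rad and contact force between the fingers and lever_grip below 0.1 N), for 0.2 s.
3. the tray is pulled by its handle until its lug is level with the marker, and held there (x of tray_index in the frame of mark between -0.005 and 0.005 m and contact force between the fingers and tray_handle above 1 N), for 0.3 s.
At the end, for the whole second after the job is handed in: The fingers hold the tray handle (more than 1 N), the tray's lug is within 5 mm of level with the marker along the tray's travel and still (under 10 mm/s), and the lever is up (under 0.06 rad), all through the last second (all of step 3 and value of joint lever below 0.06 rad and velocity of joint tray between -0.01 and 0.01 m/s); the arm keeps its last pose, push and grip.
It fails at once if a bystander (sand-glass, timer, candle, spectacles, mug, book or remote) is moved more than 20 mm (distance of any of hourglass_mid, small_timer_mid, candle, spectacles, mug, book, remote from where it was at the start of the episode above 0.02 m).
It also fails if it takes over 58 s, if anything falls off the work surface, if the arm or the gripper's body presses on something with over 40 N, if the wrist force passes 120 N, or if a joint passes its speed limit or range.

### The arm

A 6-joint arm with a two-finger parallel gripper is mounted at the origin on the work surface. World frame = base frame: x ahead of the robot, y to its left, z up, the work surface at z = 0. Lengths are in m, angles in rad, forces in N, time in s.
With the tool pointing down it reaches from about 0.35 to 0.975 m from the base axis. Payload 4.9 kg.
Tool frame: the origin (TCP) lies midway between the tips of the shut fingers; the grasp point (between the pads) lies 19 mm behind it; z points along the fingers, y is the line along which they close (so a half turn about z gives the same grasp; the last joint's range is limited). The gripper opens to 85 mm and grips with 20 to 120 N. Pads are 22 mm wide; open, the fingers measure 114 mm over their backs; the gripper's body (76 mm by 85 mm) begins 54 mm behind the grasp point. The pads swing forward as they close: fully open they stand 13 mm farther back than shut.
Start: joints at [-1.392, 0.053, 1.613, -0, 1.476, -0.119], TCP at [0.183, -0.597, 0.231] pointing down, gripper open.
Joint ranges: [-3.01, 3.01], [-1.01, 2.22], [0.06, 2.58], [-1.02, 4.17], [0.09, 2.62], [-3.14, 3.14]. Speed limits (rad/s): [2.57, 2.57, 3.14, 3.14, 3.14, 3.14].

### API

Orientations are given as a rotation vector (axis times angle).
In Python, from station import ctrl gives the robot as it stands.
- The arm moves only by the shell command python3 -m handwheel 'ROWS' [FORCE]. ROWS is JSON, a list of rows, each an object with "gripper": the gripper command: -1 is fully open, 1 is shut, values between are in proportion; "offset": the shift along the tool's x, y, z in mm, a list of three; "rotation": the turn, a rotation vector about the tool's x, y, z in rad, a list of three. A call has exactly 8 rows; each row is the pose to reach, as a shift and turn from the pose commanded when the call began, along the tool's axes at that moment; what a row does not reach only later rows make up. A row lasts 1/8 s, in which the tool goes at most 62.5 mm and 10.7 degrees, less where a joint would pass 70% of its speed; a pose out of reach is approached as far as the arm can. A call with a gripper value outside its range is refused whole. The fingers move at their own pace and stop on an object; FORCE is the grip in N (left out, the last holds). Time passes only in rows, so rows that repeat a pose let the fingers close, or fill a call up. It gives the time, the measured TCP pose, the force, the opening and the grip force at its end, in the units of the state.
- ctrl.get_obs(): the state, without advancing time (a new reading comes with each control period).
- ctrl.get_image(name): name is "scene" or "top"; returns a dict with "image" (480x640x3 uint8, red, green, blue), "fovy" (degrees; the focal length in pixels is half the picture's height over the tangent of half this angle, whatever the lens; pixels are square), "cx", "cy" (the principal point, pixels), "xyz" and "attitude" of the camera in the world. Camera axes: x right, y up, looking along -z (the intrinsics and any distortion apply to the point x, -y, -z); pixel columns grow to the right and rows downward; lengths in m; the calibration is good to about 2 mm. A picture is of the moment at which its call begins. There is no depth.
- ctrl.finish_job(): hands the job in; it is judged then, once.
The state is a dict: "t": time; "q": joint angles; "dq": joint speeds; "effort": joint torques, N m; "tool_pos": TCP position; "tool_rot": TCP orientation; "contact_force": force on the tool from outside, world axes, zero at the start; "wrist_torque": the same for the moment, N m; "opening": finger opening in m; "grip_force": force on a finger pad.
Only numpy, scipy, OpenCV 4.12 (cv2) and the standard library are available. Lean on these libraries where they do the work, as an engineer would, in place of code of your own. Each camera call takes 0.05 s, during which the arm holds its last target. There are 200 camera calls.

## Working session

There is one attempt and no reset: what is moved stays moved. The work goes in short steps, Python scripts to look and compute and a shell command to move; the robot and the scene stay as the last step left them, time stands still between calls to the robot, and variables do not carry over. Pictures are saved under pics/ and viewed, at most 12 in all, crops included, and the job is handed in when it is done.

```bash
ls; mkdir -p pics
cat > h.py <<'E'
import numpy as np, cv2
from station import ctrl
E
python3 - <<'E'
from h import *
o=ctrl.get_obs(); print({k:np.round(v,3) for k,v in o.items()})
for n in("scene","top"):
    d=ctrl.get_image(n); im=d.pop("image"); cv2.imwrite(f"pics/{n}0.png",im[:,:,::-1]); print(n,d)
    np.savez(f"{n}0.npz",image=im,**d)
E
```

```text
pics
{'t': np.float64(0.0), 'q': array([-1.392,  0.053,  1.614, -0.   ,  1.476, -0.119]), 'dq': array([-0.001,  0.   ,  0.001, -0.   , -0.002,  0.   ]), 'effort': array([-1.0000e-03, -3.9368e+01, -3.7018e+01, -0.0000e+00,  7.0000e-03,
       -0.0000e+00]), 'tool_pos': array([ 0.183, -0.597,  0.23 ]), 'tool_rot': array([-3.105, -0.466,  0.   ]), 'contact_force': array([0.618, 0.524, 0.105]), 'wrist_torque': array([ 0.014,  0.018, -0.035]), 'grip_force': np.float64(0.0), 'opening': np.float64(0.085)}
scene {'fovy': 54.60647874534277, 'cx': 313.5730411773834, 'cy': 240.78676554391032, 'xyz': array([1.10519121, 0.60821333, 0.68839806]), 'attitude': array([0.42665719, 1.14148639, 2.14728568])}
top {'fovy': 53.097665773402795, 'cx': 320.1397614726963, 'cy': 232.57506204221067, 'xyz': array([0.36314581, 0.01098075, 1.18812052]), 'attitude': array([ 0.17068719, -0.11704315, -1.58539764])}
```

View pics/scene0.png

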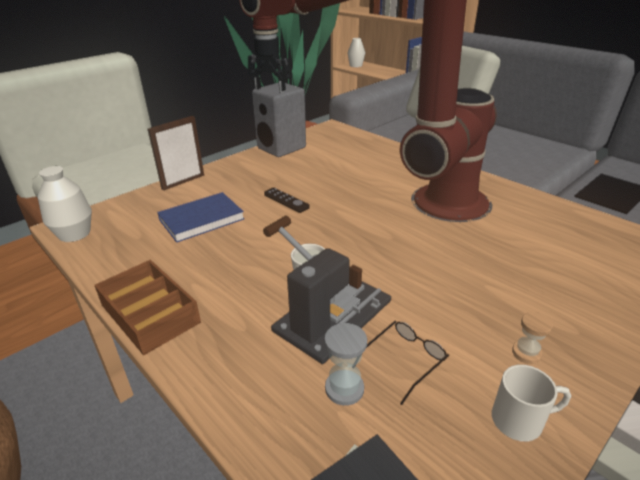

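View pics/top0.png

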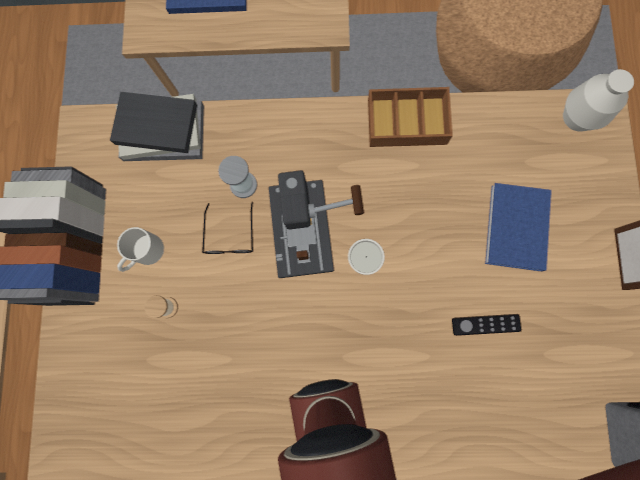

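Top view: the press is at about (300,228), with the lever grip at (357,200), tray handle at (303,255) and candle at (366,257). In the scene view the handle is at (355,275). Next I'll enlarge the press.

```bash
cat >> h.py <<'E'
from scipy.spatial.transform import Rotation as R
def load(f): return dict(np.load(f))
def proj(d,P):
    c=R.from_rotvec(d["attitude"]).inv().apply(np.atleast_2d(P)-d["xyz"]); f=240/np.tan(np.radians(d["fovy"])/2)
    return np.c_[d["cx"]+f*c[:,0]/-c[:,2], d["cy"]-f*c[:,1]/-c[:,2]]
def ray(d,uv):
    uv=np.atleast_2d(uv).astype(float); f=240/np.tan(np.radians(d["fovy"])/2)
    return R.from_rotvec(d["attitude"]).apply(np.c_[(uv[:,0]-d["cx"])/f,-(uv[:,1]-d["cy"])/f,-np.ones(len(uv))])
def onz(d,uv,z):
    r=ray(d,uv); return d["xyz"]+r*((z-d["xyz"][2])/r[:,2])[:,None]
def tri(d1,u1,d2,u2):
    a,b=ray(d1,u1)[0],ray(d2,u2)[0]; s=np.linalg.lstsq(np.c_[a,-b],d2["xyz"]-d1["xyz"],rcond=None)[0]
    p,q=d1["xyz"]+a*s[0],d2["xyz"]+b*s[1]; return (p+q)/2,np.linalg.norm(p-q)
def crop(im,x0,y0,x1,y1,k,f): cv2.imwrite(f,cv2.resize(im[y0:y1,x0:x1,::-1],None,fx=k,fy=k,interpolation=cv2.INTER_CUBIC))
E
python3 - <<'E'
from h import *
t,s=load("top0.npz"),load("scene0.npz")
crop(t["image"],260,165,390,285,5,"pics/tc.png"); crop(s["image"],255,210,405,360,4,"pics/sc.png")
E
```

```text
(no output)
```

View pics/tc.png

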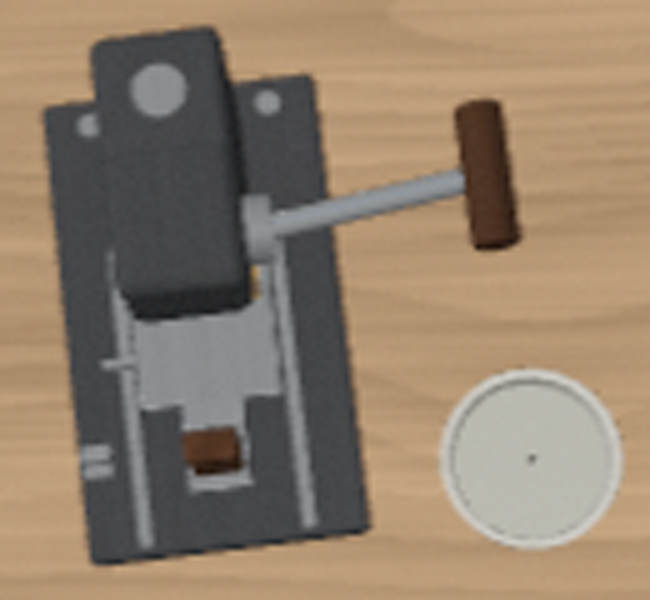

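View pics/sc.png

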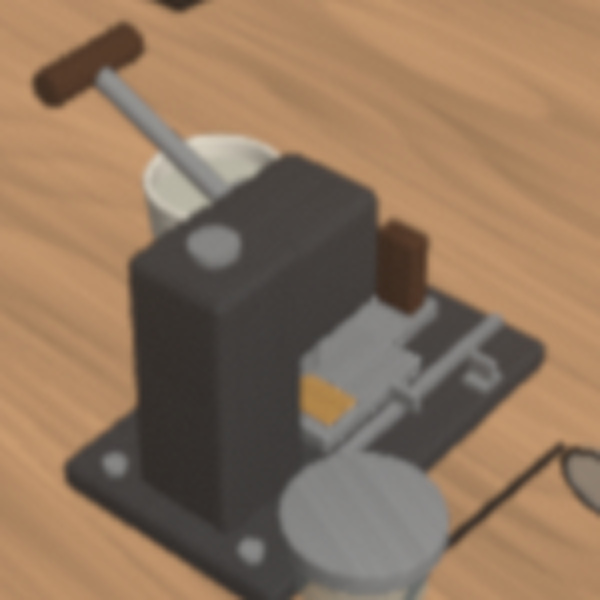

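Top crop: base corners lie at about (95,562), (369,530), (312,76) and (44,110). The lug is at (118,364), the marker at (97,461) as two stripes, and the handle at (212,450). Scene crop: the lug is at (408,397) and the marker at (482,368). Now I'll compute the press pose and overlay the known geometry to check it.

Run:
```python
from h import *
t,s=load("top0.npz"),load("scene0.npz")
g=lambda x,y:(260+(x-2)/5,165+(y-2)/5)
gs=lambda x,y:(255+(x-1.5)/4,210+(y-1.5)/4)
C=np.array([g(95,562),g(369,530),g(312,76),g(44,110)])
W=onz(t,C,.018)[:,:2]
L=np.array([[-.13,.07],[-.13,-.07],[.105,-.07],[.105,.07]])
lm,wm=L.mean(0),W.mean(0)
U,S,V=np.linalg.svd((L-lm).T@(W-wm)); Rm=(U@V).T
o=wm-Rm@lm; yaw=np.arctan2(Rm[1,0],Rm[0,0]); print("origin",o,"yaw",yaw,"res mm",1e3*((W-o)@Rm-L))
np.savez("press.npz",o=o,R=Rm,yaw=yaw)
loc=lambda P:np.c_[(P[:,:2]-o)@Rm,P[:,2]]*1e3
print("lug top",loc(onz(t,g(103,365),.034)),"handle top",loc(onz(t,g(212,437),.084)))
print("mark stripes",loc(onz(t,[g(97,452),g(97,470),g(97,461)],.034)),loc(onz(t,[g(97,452),g(97,470)],.018)))
for n,a,b in(("lug",g(103,365),gs(412,408)),("grip",g(487,174),gs(88,64))):
    p,e=tri(t,a,s,b); print(n,loc(p[None]),e*1e3)
print("mark scene",loc(onz(s,[gs(482,352),gs(470,372),gs(487,388)],.034)), loc(onz(s,[gs(404,400)],.034)))
w=lambda l:np.c_[np.array(l)[:,:2]/1e3@Rm.T+o,np.array(l)[:,2]/1e3]
pts=w([[-130,70,18],[-130,-70,18],[105,-70,18],[105,70,18],[-30,30,160],[-30,-30,160],[90,30,160],[90,-30,160],[-88,0,84],[-35,50,34],[0,-137.7,176.5]])
for d,x0,y0,x1,y1,k,f in((t,260,165,390,285,5,"a"),(s,255,210,405,360,4,"b")):
    im=cv2.resize(d["image"][y0:y1,x0:x1,::-1],None,fx=k,fy=k,interpolation=cv2.INTER_CUBIC)
    for u,v in proj(d,pts): cv2.circle(im,(int((u-x0+.5)*k-.5),int((v-y0+.5)*k-.5)),3,(0,0,255),-1)
    globals()[f]=im
m=[cv2.resize(d["image"][y:y+24,x:x+32,::-1],None,fx=12,fy=12,interpolation=cv2.INTER_CUBIC) for d,x,y in((t,268,240),(s,355,290))]
h=np.vstack([np.hstack([cv2.resize(a,(400,312)),cv2.resize(b,(384,312))]),np.hstack([m[0],m[1],np.zeros((288,16,3),np.uint8)])])
cv2.imwrite("pics/ov.png",h)
```

```text
origin [0.60574032 0.09921294] yaw 0.105677778892979 res mm [[ 2.3870144  -2.79361507]
 [ 1.14871697  2.35471965]
 [-1.88543428  1.79105624]
 [-1.65029709 -1.35216082]]
lug top [[-33.89859248  51.30908717  34.        ]] handle top [[-83.57751931  -0.42949955  84.        ]]
mark stripes [[-76.22637723  58.79503035  34.        ]
 [-84.99105219  59.73134863  34.        ]
 [-80.61172621  59.2635112   34.        ]] [[-73.8096923   60.47174744  18.        ]
 [-82.69587519  61.42104624  18.        ]]
lug [[-32.81038508  52.15824073  27.46896343]] 0.49737435242244593
grip [[   0.21335194 -135.93627388  177.7466199 ]] 2.8461529329194004
mark scene [[-84.90570176  59.41979871  34.        ]
 [-68.09449035  63.48391558  34.        ]
 [-63.61444064  77.16754018  34.        ]] [[-29.35043843  49.69325249  34.        ]]
```

View pics/ov.png

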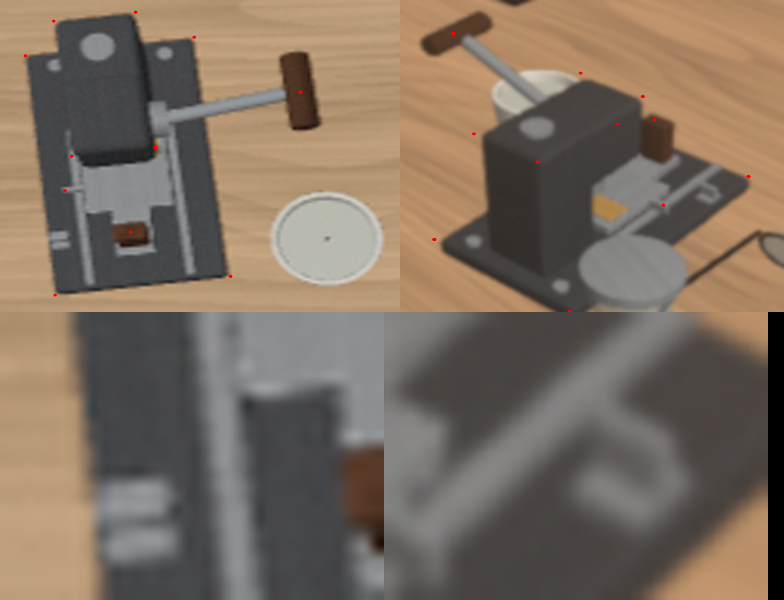

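The overlay fits within about 2–3 mm in both views. The marker shows as two stripes, and in the scene view the upper one has a dark face below it. I'll triangulate each to tell the blade from the foot.

Run:
```python
from h import *
t,s,p=load("top0.npz"),load("scene0.npz"),load("press.npz")
loc=lambda P:np.c_[(P[:,:2]-p["o"])@p["R"],P[:,2]]*1e3
T=lambda x,y:(268+x/12-.5,240+(y-312)/12-.5); S=lambda x,y:(355+(x-384)/12-.5,290+(y-312)/12-.5)
for n,a,b in(("low stripe-upper scene, mid",T(142,545),S(640,425)),("outer",T(105,548),S(672,458)),("up stripe-upper scene",T(138,500),S(640,425)),("up stripe - low scene",T(138,500),S(620,495)),("low-low",T(142,545),S(620,495))):
    q,e=tri(t,a,s,b); print(n,loc(q[None]).round(1),round(e*1e3,1))
# profiles along press x through the marker (local y 58..68) at z=34mm, from both views
for d,n in((t,"top"),(s,"scene")):
  for y,z,r in((62,.034,range(-100,-60,2)),(48.5,.034,range(-50,-20,2))):
    v=[]
    for x in r:
        w=[np.r_[p["R"]@(np.array([x,y+k])/1e3)+p["o"],z] for k in(-2,0,2)]
        uv=proj(d,w).astype(np.float32); v.append(cv2.remap(d["image"],uv[:,:1],uv[:,1:],cv2.INTER_LINEAR).mean())
    print(n,y,r,np.round(v).astype(int))
```

```text
low stripe-upper scene, mid [[-85.7  60.   30.2]] 1.5
outer [[-84.9  67.7  27.5]] 1.1
up stripe-upper scene [[-78.7  61.4  36.1]] 6.5
up stripe - low scene [[-75.8  61.7  21.8]] 3.8
low-low [[-82.9  60.4  15.8]] 1.3
top 62 range(-100, -60, 2) [ 71  71  70  71  73  85 120 140 136 123 126 146 143 131  95  71  71  70
  71  70]
top 48.5 range(-50, -20, 2) [ 71  73  70  71  72  72  79 107 128 118  73  70  70  70  70]
scene 62 range(-100, -60, 2) [ 71  71  71  71  71  71  73  83 100 113 114 106  96  91  89  91  93  94
  90  84]
scene 48.5 range(-50, -20, 2) [127 127 126 125 125 126 127 125 114 101  94  96 107 118 125]
```

The blade is the front stripe. The other would put the marker 44 mm from the lug, outside the stated range. So the required travel is about 52–53 mm, to be checked with the tray at the mark. Next I'll work out the move to above the lever grip.

```bash
cat >> h.py <<'E'
def go(x,y,z):
    """offset (mm, tool axes) and turn to put TCP at press-frame mm x,y,z, tool down, tool x along press x"""
    p=load("press.npz"); o=ctrl.get_obs(); T=R.from_rotvec(o["tool_rot"])
    tgt=np.r_[p["R"]@(np.array([x,y])/1e3)+p["o"],z/1e3]; yw=float(p["yaw"])
    G=R.from_euler("z",yw)*R.from_rotvec([np.pi,0,0])
    print("t",o["t"],"off",(T.inv().apply(tgt-o["tool_pos"])*1e3).round(1),"rot",(T.inv()*G).as_rotvec().round(3),"F",o["contact_force"].round(1),"open",round(float(o["opening"]),4),"grip",o["grip_force"])
def here():
    p=load("press.npz"); o=ctrl.get_obs(); q=o["tool_pos"]; print("press-frame mm",(((q[:2]-p["o"])@p["R"])*1e3).round(1),(q[2]*1e3).round(1),"F",o["contact_force"].round(1),"t",o["t"],"open",round(float(o["opening"]),4),"grip",o["grip_force"])
E
python3 -c "
from h import *
go(0,-143,250)"
```

```text
t 0.1 off [ 580.8 -401.2  -18.9] rot [-0.002 -0.     0.192] F [-0.5  0.   0.3] open 0.0855 grip 0.0
```

```bash
python3 -m handwheel '[{"gripper":1,"offset":[20,-14,-30],"rotation":[0,0,0]},{"gripper":1,"offset":[60,-41,-40],"rotation":[0,0,0.05]},{"gripper":1,"offset":[105,-73,-40],"rotation":[0,0,0.1]},{"gripper":1,"offset":[150,-104,-40],"rotation":[-0.002,0,0.15]},{"gripper":1,"offset":[195,-135,-40],"rotation":[-0.002,0,0.192]},{"gripper":1,"offset":[240,-166,-40],"rotation":[-0.002,0,0.192]},{"gripper":1,"offset":[285,-197,-40],"rotation":[-0.002,0,0.192]},{"gripper":1,"offset":[330,-228,-40],"rotation":[-0.002,0,0.192]}]' 30; python3 -c "
from h import *
go(0,-143,240)"
```

```text
t: 1.1
tool_pos: [0.4326, -0.281, 0.2709]
tool_rot: [3.136, 0.166, 0.0]
contact_force: [0.2, 0.3, -0.1]
opening: -0.0001
grip_force: 0.0
t 1.1 off [ 212.2 -216.9   30.5] rot [ 0.002  0.    -0.   ] F [ 0.2  0.3 -0.1] open -0.0001 grip 0.0
```

```bash
python3 -m handwheel '[{"gripper":1,"offset":[35,-36,0],"rotation":[0,0,0]},{"gripper":1,"offset":[75,-77,0],"rotation":[0,0,0]},{"gripper":1,"offset":[115,-118,0],"rotation":[0,0,0]},{"gripper":1,"offset":[155,-159,5],"rotation":[0,0,0]},{"gripper":1,"offset":[190,-194,15],"rotation":[0,0,0]},{"gripper":1,"offset":[210,-213,30],"rotation":[0,0,0]},{"gripper":1,"offset":[210,-213,30],"rotation":[0,0,0]},{"gripper":1,"offset":[210,-213,30],"rotation":[0,0,0]}]'
python3 - <<'E'
from h import *
here(); go(0,-143,195)
a,b=ctrl.get_image("top")["image"],ctrl.get_image("scene")["image"]
cv2.imwrite("pics/g1.png",np.hstack([cv2.resize(a[120:300,250:420,::-1],(396,420)),cv2.resize(b[100:370,230:420,::-1],(400,420))]))
E
```

```text
t: 2.1
tool_pos: [0.6179, -0.0492, 0.2408]
tool_rot: [3.135, 0.166, -0.001]
contact_force: [0.7, -0.4, -0.3]
opening: -0.0001
grip_force: 0.0
press-frame mm [  -3.5 -148.8] 240.8 F [ 0.7 -0.4 -0.3] t 2.1 open -0.0001 grip 0.0
t 2.1 off [ 3.5 -5.9 45.8] rot [ 0.002  0.    -0.   ] F [ 0.7 -0.4 -0.3] open -0.0001 grip 0.0
```

View pics/g1.png

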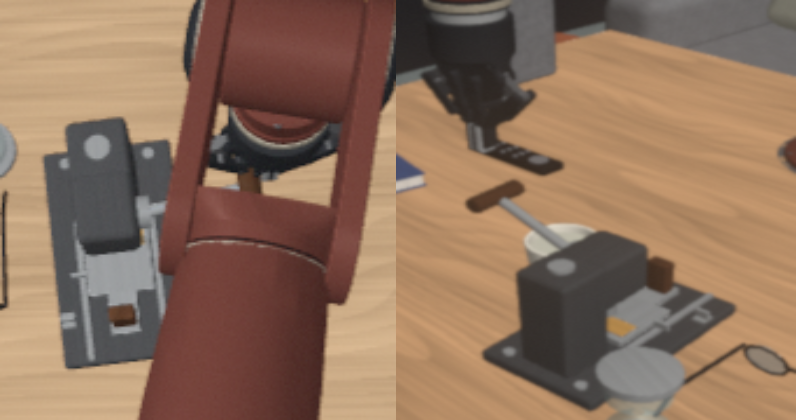

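The shut fingers hang straight above the lever grip in both views. Now I'll press down.

```bash
python3 -m handwheel '[{"gripper":1,"offset":[3,-5,15],"rotation":[0,0,0]},{"gripper":1,"offset":[3,-5,30],"rotation":[0,0,0]},{"gripper":1,"offset":[3,-5,45],"rotation":[0,0,0]},{"gripper":1,"offset":[3,-4,60],"rotation":[0,0,0]},{"gripper":1,"offset":[3,-3,75],"rotation":[0,0,0]},{"gripper":1,"offset":[3,-2,90],"rotation":[0,0,0]},{"gripper":1,"offset":[3,-2,105],"rotation":[0,0,0]},{"gripper":1,"offset":[3,-2,115],"rotation":[0,0,0]}]'; python3 -c "
from h import *
here(); go(0,-146,112)"
```

```text
t: 3.2
tool_pos: [0.6229, -0.0489, 0.1276]
tool_rot: [3.131, 0.165, 0.007]
contact_force: [-0.5, -4.9, 8.4]
opening: -0.0001
grip_force: 4.2
press-frame mm [   1.4 -149.1] 127.6 F [-0.5 -4.9  8.4] t 3.2 open -0.0001 grip 4.246165752410889
t 3.2 off [-1.5 -3.2 15.6] rot [ 0.007 -0.004 -0.   ] F [-0.5 -4.9  8.4] open -0.0001 grip 4.246165752410889
```

```bash
python3 -m handwheel '[{"gripper":1,"offset":[-1,-2,4],"rotation":[0,0,0]},{"gripper":1,"offset":[-1,-3,8],"rotation":[0,0,0]},{"gripper":1,"offset":[-1,-3,11],"rotation":[0,0,0]},{"gripper":1,"offset":[-1,-3,14],"rotation":[0,0,0]},{"gripper":1,"offset":[-1,-3,16],"rotation":[0,0,0]},{"gripper":1,"offset":[-1,-3,17],"rotation":[0,0,0]},{"gripper":1,"offset":[-1,-3,18],"rotation":[0,0,0]},{"gripper":1,"offset":[-1,-3,18],"rotation":[0,0,0]}]'; python3 -c "
from h import *
here()"
```

```text
t: 4.2
tool_pos: [0.622, -0.0451, 0.1119]
tool_rot: [3.132, 0.166, 0.008]
contact_force: [-2.5, -2.2, 14.8]
opening: 0.0003
grip_force: 7.2
press-frame mm [   1.  -145.2] 111.9 F [-2.5 -2.2 14.8] t 4.2 open 0.0003 grip 7.223420593966239
```

```bash
python3 -m handwheel '[{"gripper":1,"offset":[0,0,1],"rotation":[0,0,0]},{"gripper":1,"offset":[0,0,2],"rotation":[0,0,0]},{"gripper":1,"offset":[0,0,3],"rotation":[0,0,0]},{"gripper":1,"offset":[0,0,4],"rotation":[0,0,0]},{"gripper":1,"offset":[0,0,4],"rotation":[0,0,0]},{"gripper":1,"offset":[0,0,4],"rotation":[0,0,0]},{"gripper":1,"offset":[0,0,4],"rotation":[0,0,0]},{"gripper":1,"offset":[0,0,4],"rotation":[0,0,0]}]'; python3 -c "
from h import *
here()"
```

```text
t: 5.2
tool_pos: [0.6223, -0.0451, 0.1113]
tool_rot: [3.132, 0.166, 0.008]
contact_force: [-11.0, -1.4, 27.7]
opening: -0.0002
grip_force: 14.1
press-frame mm [   1.2 -145.2] 111.3 F [-11.   -1.4  27.7] t 5.2 open -0.0002 grip 14.125031931325793
```

The lever is at its stop: 4 mm more command moved it only 0.6 mm, and the force doubled. Now I'll lift off.

```bash
python3 -m handwheel '[{"gripper":1,"offset":[0,0,-10],"rotation":[0,0,0]},{"gripper":1,"offset":[0,0,-25],"rotation":[0,0,0]},{"gripper":1,"offset":[0,0,-45],"rotation":[0,0,0]},{"gripper":1,"offset":[0,0,-65],"rotation":[0,0,0]},{"gripper":1,"offset":[0,0,-85],"rotation":[0,0,0]},{"gripper":1,"offset":[0,0,-110],"rotation":[0,0,0]},{"gripper":1,"offset":[0,0,-140],"rotation":[0,0,0]},{"gripper":1,"offset":[0,0,-150],"rotation":[0,0,0]}]'
python3 - <<'E'
from h import *
here(); go(-88,0,240)
a,b=ctrl.get_image("top")["image"],ctrl.get_image("scene")["image"]
cv2.imwrite("pics/g2.png",np.hstack([cv2.resize(a[120:300,250:420,::-1],(396,420)),cv2.resize(b[100:370,230:420,::-1],(400,420))]))
E
```

```text
t: 6.2
tool_pos: [0.6202, -0.0439, 0.2556]
tool_rot: [3.134, 0.166, 0.004]
contact_force: [-0.2, -0.4, 0.7]
opening: -0.0001
grip_force: 0.0
press-frame mm [  -0.7 -143.9] 255.6 F [-0.2 -0.4  0.7] t 6.2 open -0.0001 grip 0.0
t 6.2 off [ -87.4 -143.9   15. ] rot [ 0.003 -0.002 -0.   ] F [-0.2 -0.4  0.7] open -0.0001 grip 0.0
```

View pics/g2.png

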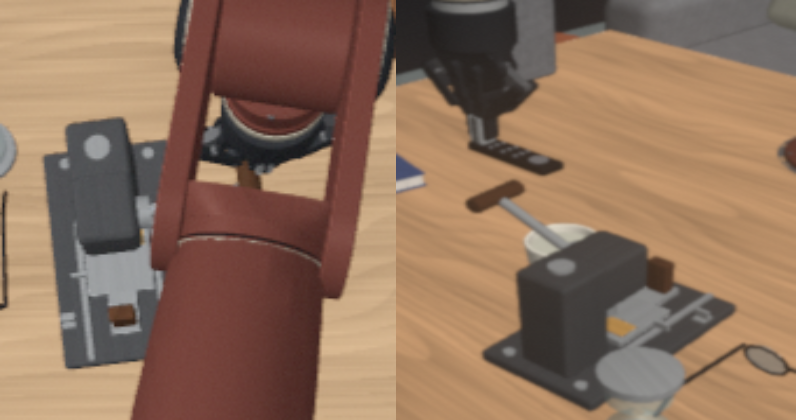

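The lever is back up with nothing touching it, and the tray is home. Next I'll move above the handle and open the fingers partly.

```bash
python3 -m handwheel '[{"gripper":0.5,"offset":[-20,-33,0],"rotation":[0,0,0]},{"gripper":0.5,"offset":[-45,-72,0],"rotation":[0,0,0]},{"gripper":0.5,"offset":[-70,-110,0],"rotation":[0.003,-0.002,0]},{"gripper":0.5,"offset":[-86,-138,0],"rotation":[0.003,-0.002,0]},{"gripper":0.5,"offset":[-86,-144,20],"rotation":[0.003,-0.002,0]},{"gripper":0.5,"offset":[-86,-144,60],"rotation":[0.003,-0.002,0]},{"gripper":0.5,"offset":[-86,-144,100],"rotation":[0.003,-0.002,0]},{"gripper":0.5,"offset":[-86,-144,120],"rotation":[0.003,-0.002,0]}]'
python3 - <<'E'
from h import *
here(); go(-87,0,44)
a,b=ctrl.get_image("top")["image"],ctrl.get_image("scene")["image"]
cv2.imwrite("pics/g3.png",np.hstack([cv2.resize(a[160:340,250:400,::-1],(350,420)),cv2.resize(b[180:340,260:420,::-1],(420,420),interpolation=cv2.INTER_CUBIC)]))
E
```

```text
t: 7.3
tool_pos: [0.5168, 0.0896, 0.1285]
tool_rot: [-3.137, -0.165, 0.014]
contact_force: [0.0, -0.4, -0.6]
opening: 0.0214
grip_force: 0.0
press-frame mm [-89.5  -0.2] 128.5 F [ 0.  -0.4 -0.6] t 7.3 open 0.0214 grip 0.0
t 7.3 off [ 3.2 -0.1 84.5] rot [-0.001  0.009 -0.001] F [ 0.  -0.4 -0.6] open 0.0214 grip 0.0
```

View pics/g3.png

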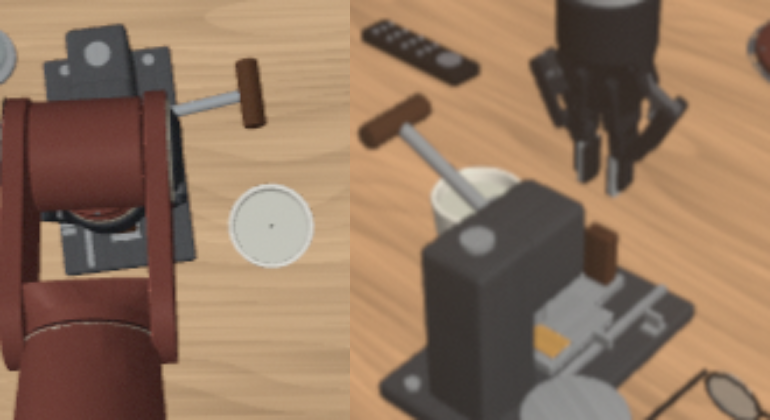

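The fingers hang above the handle but are only 21 mm open. The scene camera will see the lug and marker, while the top view is blocked by the arm. I'll open to about 60 mm and then descend.

```bash
python3 -m handwheel '[{"gripper":-0.4,"offset":[2,0,0],"rotation":[0,0,0]},{"gripper":-0.4,"offset":[3,0,0],"rotation":[0,0.009,0]},{"gripper":-0.4,"offset":[3,0,10],"rotation":[0,0.009,0]},{"gripper":-0.4,"offset":[3,0,25],"rotation":[0,0.009,0]},{"gripper":-0.4,"offset":[3,0,45],"rotation":[0,0.009,0]},{"gripper":-0.4,"offset":[3,0,65],"rotation":[0,0.009,0]},{"gripper":-0.4,"offset":[3,0,80],"rotation":[0,0.009,0]},{"gripper":-0.4,"offset":[3,0,84],"rotation":[0,0.009,0]}]'; python3 -c "
from h import *
here()"
```

```text
t: 8.4
tool_pos: [0.5207, 0.0907, 0.0478]
tool_rot: [-3.136, -0.166, -0.007]
contact_force: [-0.6, -0.0, 0.5]
opening: 0.0597
grip_force: 0.0
press-frame mm [-85.5   0.5] 47.8 F [-0.6 -0.   0.5] t 8.4 open 0.0597 grip 0.0
```

```bash
python3 -m handwheel '[{"gripper":1,"offset":[0,0,0],"rotation":[0,0,0]},{"gripper":1,"offset":[0,0,0],"rotation":[0,0,0]},{"gripper":1,"offset":[0,0,0],"rotation":[0,0,0]},{"gripper":1,"offset":[0,0,0],"rotation":[0,0,0]},{"gripper":1,"offset":[0,0,0],"rotation":[0,0,0]},{"gripper":1,"offset":[0,0,0],"rotation":[0,0,0]},{"gripper":1,"offset":[0,0,0],"rotation":[0,0,0]},{"gripper":1,"offset":[0,0,0],"rotation":[0,0,0]}]' 50
python3 - <<'E'
from h import *
here(); b=ctrl.get_image("scene"); np.savez("scene1.npz",**b)
E
```

```text
t: 9.4
tool_pos: [0.5224, 0.092, 0.0507]
tool_rot: [-3.133, -0.166, -0.014]
contact_force: [-0.5, 4.9, 0.5]
opening: 0.0252
grip_force: 49.9
press-frame mm [-83.6   1.6] 50.7 F [-0.5  4.9  0.5] t 9.4 open 0.0252 grip 49.91690397262573
```

The handle is gripped: opening 25 mm, 50 N. Now I'll pull about 50 mm and look.

```bash
python3 -m handwheel '[{"gripper":1,"offset":[-4,-1,0],"rotation":[0,0,0]},{"gripper":1,"offset":[-12,-1,0],"rotation":[0,0,0]},{"gripper":1,"offset":[-22,-1,0],"rotation":[0,0,0]},{"gripper":1,"offset":[-32,-1,0],"rotation":[0,0,0]},{"gripper":1,"offset":[-42,-1,0],"rotation":[0,0,0]},{"gripper":1,"offset":[-48,-1,0],"rotation":[0,0,0]},{"gripper":1,"offset":[-51,-1,0],"rotation":[0,0,0]},{"gripper":1,"offset":[-51,-1,0],"rotation":[0,0,0]}]'
python3 - <<'E'
from h import *
here(); b=ctrl.get_image("scene"); np.savez("scene2.npz",**b); t=ctrl.get_image("top")["image"]
im=b["image"]
cv2.imwrite("pics/g4.png",np.hstack([cv2.resize(im[275:325,340:390,::-1],(480,480),interpolation=cv2.INTER_CUBIC),cv2.resize(t[230:290,260:295,::-1],(280,480),interpolation=cv2.INTER_CUBIC)]))
E
```

```text
t: 10.45
tool_pos: [0.473, 0.0868, 0.0507]
tool_rot: [-3.135, -0.165, -0.021]
contact_force: [5.9, 3.9, -2.6]
opening: 0.0249
grip_force: 50.1
press-frame mm [-133.3    1.6] 50.7 F [ 5.9  3.9 -2.6] t 10.45 open 0.0249 grip 50.1138836145401
```

View pics/g4.png

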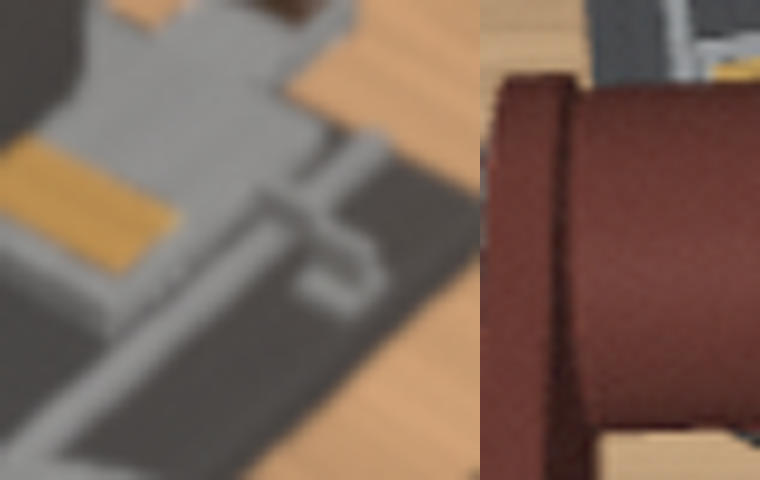

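The lug now almost joins the marker blade, both near (310,210) in the scene crop. The arm blocks the top view. I'll rectify the z = 34 mm plane in the scene view, before and after the pull, to measure the remaining gap.

```bash
cat > rect.py <<'E'
from h import *
def rect(d,z=.034,k=8,x=(-115,-15),y=(30,75)):
    p=load("press.npz"); X,Y=np.meshgrid(np.arange(x[0],x[1],1/k),np.arange(y[1],y[0],-1/k))
    P=np.c_[np.c_[X.ravel(),Y.ravel()]/1e3@p["R"].T+p["o"],np.full(X.size,z)]
    m=proj(d,P).astype(np.float32).reshape(*X.shape,2); return cv2.remap(d["image"],m[...,0],m[...,1],cv2.INTER_CUBIC)
E
python3 - <<'E'
from rect import *
A=[rect(load(f),x=(-115,-15)) for f in("scene0.npz","scene2.npz")]
A=[cv2.resize(a,(800,290)) for a in A]
for a in A:
    for x in range(-110,-15,10): cv2.line(a,((x+115)*8,0),((x+115)*8,8),(255,0,0),1)
cv2.imwrite("pics/r.png",np.vstack(A)[:,:,::-1])
E
```

```text
(no output)
```

View pics/r.png

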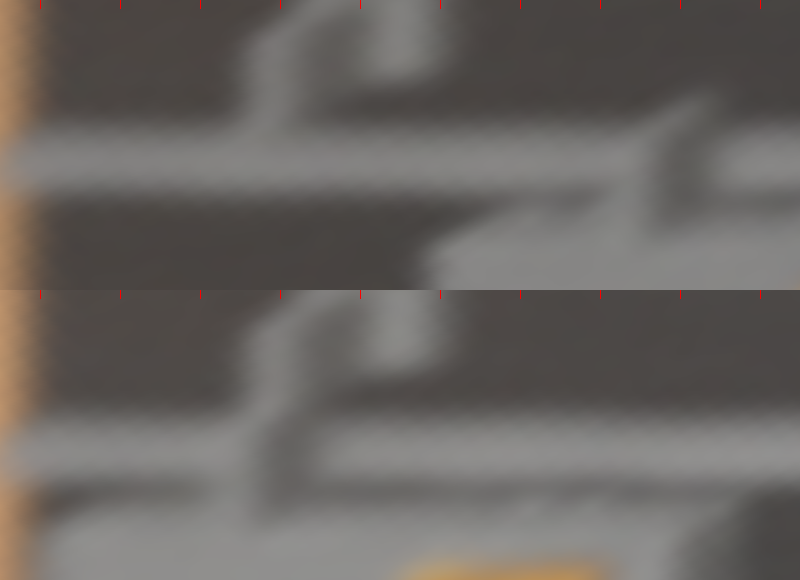

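The two views conflict with my earlier reading. Rectified, the blade top is at about x = -81, next to its dark rear face, and the lug is already a few mm in front of it. In the top view, the front stripe must therefore be the foot in front of the blade, and the real travel is about 45–46 mm. Edge profiles should settle it.

Run:
```python
from rect import *
for f in("scene0.npz","scene2.npz"):
    a=cv2.GaussianBlur(rect(load(f)).mean(2).astype(np.float32),(0,0),3)
    for y in(64,62,60,58,50,48,46):
        r=a[int((75-y)*8)]; g=np.gradient(r)
        for lo,hi in((-92,-70),(-45,-22)):
            i=slice((lo+115)*8,(hi+115)*8); k=int(np.argmin(g[i])); print(f,y,"rear edge",round(lo+k/8,1),"slope",round(float(g[i][k]),2),end=" | ")
        print()
t=load("top0.npz"); a=cv2.GaussianBlur(rect(t).mean(2).astype(np.float32),(0,0),2)
for y in(66,62,58): print("top",y,a[int((75-y)*8)][(-92+115)*8:(-68+115)*8:8].round().astype(int))
```

```text
scene0.npz 64 rear edge -78.0 slope -0.69 | scene0.npz 64 rear edge -22.6 slope -0.09 | 
scene0.npz 62 rear edge -77.4 slope -0.79 | scene0.npz 62 rear edge -23.0 slope -0.2 | 
scene0.npz 60 rear edge -76.8 slope -0.77 | scene0.npz 60 rear edge -25.2 slope -0.54 | 
scene0.npz 58 rear edge -78.2 slope -0.98 | scene0.npz 58 rear edge -27.1 slope -0.74 | 
scene0.npz 50 rear edge -84.4 slope -0.09 | scene0.npz 50 rear edge -33.1 slope -1.05 | 
scene0.npz 48 rear edge -75.5 slope -0.22 | scene0.npz 48 rear edge -33.5 slope -1.05 | 
scene0.npz 46 rear edge -74.4 slope -0.29 | scene0.npz 46 rear edge -32.9 slope -0.92 | 
scene2.npz 64 rear edge -78.0 slope -0.78 | scene2.npz 64 rear edge -23.2 slope -0.1 | 
scene2.npz 62 rear edge -77.4 slope -0.85 | scene2.npz 62 rear edge -28.6 slope -0.07 | 
scene2.npz 60 rear edge -76.4 slope -0.79 | scene2.npz 60 rear edge -36.1 slope -0.13 | 
scene2.npz 58 rear edge -78.6 slope -1.01 | scene2.npz 58 rear edge -38.4 slope -0.2 | 
scene2.npz 50 rear edge -83.4 slope -1.02 | scene2.npz 50 rear edge -41.0 slope -0.09 | 
scene2.npz 48 rear edge -82.6 slope -0.95 | scene2.npz 48 rear edge -43.5 slope -0.18 | 
scene2.npz 46 rear edge -82.0 slope -0.77 | scene2.npz 46 rear edge -43.1 slope -0.15 | 
top 66 [ 76  76  83  95 105 116 123 123 112  99  98 105 117 129 137 138 132 123
 117 108  93  81  74  76]
top 62 [ 69  71  85 105 125 137 143 144 139 131 122 117 124 137 147 148 145 142
 137 119  95  73  65  69]
top 58 [ 72  78  88 102 120 134 144 149 145 130 112 109 125 145 151 148 147 151
 145 118  86  64  63  69]
```

The lug's rear edge moved from -33.2 to -82.7, which is 49.5 mm of travel. The blade's rear edge is at -77.7, so the tray is about 4.5 mm too far out. I'll ease it back.

```bash
python3 -m handwheel '[{"gripper":1,"offset":[1,0,0],"rotation":[0,0,0]},{"gripper":1,"offset":[2,0,0],"rotation":[0,0,0]},{"gripper":1,"offset":[3,0,0],"rotation":[0,0,0]},{"gripper":1,"offset":[4,0,0],"rotation":[0,0,0]},{"gripper":1,"offset":[4,0,0],"rotation":[0,0,0]},{"gripper":1,"offset":[4,0,0],"rotation":[0,0,0]},{"gripper":1,"offset":[4,0,0],"rotation":[0,0,0]},{"gripper":1,"offset":[4,0,0],"rotation":[0,0,0]}]'
python3 - <<'E'
from rect import *
here(); b=ctrl.get_image("scene"); np.savez("scene3.npz",**b)
a0=rect(b); a=cv2.GaussianBlur(a0.mean(2).astype(np.float32),(0,0),3)
for y in(64,62,60,58,50,48,46):
    g=np.gradient(a[int((75-y)*8)])[23*8:45*8]; k=int(np.argmin(g)); print(y,-92+k/8,g[k].round(2))
cv2.imwrite("pics/r3.png",np.hstack([cv2.resize(a0[:,:400,::-1],(400,400)),cv2.resize(b["image"][180:340,240:400,::-1],(400,400))]))
E
```

```text
t: 11.55
tool_pos: [0.4772, 0.0872, 0.0507]
tool_rot: [-3.135, -0.165, -0.021]
contact_force: [6.6, 4.0, -3.1]
opening: 0.0253
grip_force: 50.0
press-frame mm [-129.     1.6] 50.7 F [ 6.6  4.  -3.1] t 11.55 open 0.0253 grip 49.993804693222046
64 -77.875 -0.79
62 -77.625 -0.81
60 -78.625 -0.68
58 -78.375 -0.73
50 -79.625 -1.04
48 -79.0 -0.91
46 -78.25 -0.77
```

View pics/r3.png

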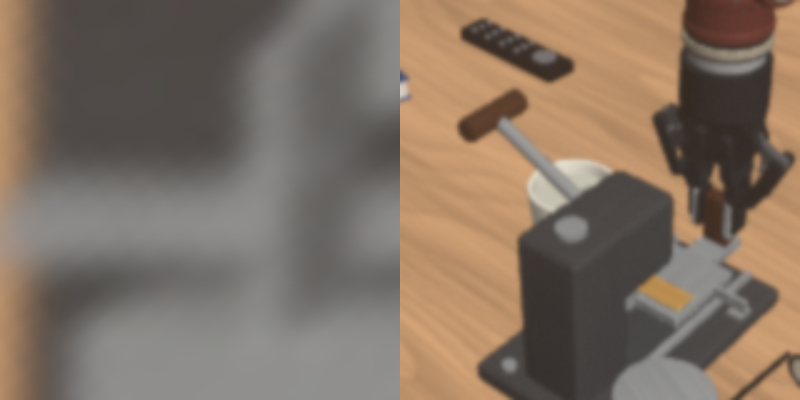

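The dark rear faces of the lug and blade now form one straight line near x = 285 in the rectified view, within about 1 mm. The handle is held at 50 N and the lever is up, so I'll hand it in.

```bash
python3 -c "
from h import *
print(ctrl.finish_job())"
```

```text
the job is handed in; nothing more can be done
None
```

The bookmark is stamped, the lever has sprung back up, and I handed the job in with the gripper holding the tray handle at 50 N and the lug level with the marker to within about 1 mm by camera; no verdict was returned.

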